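# Unlock the child-resistant cap of the square solvent bottle

## Task

On the workshop bench, unlock the child-resistant cap of the squat square bottle: grip the cap, press it firmly down and, keeping it down, turn it anticlockwise (seen from above) as far as it goes, a little under a quarter turn. Then let the cap spring back up and leave it there turned, with nothing touching it. Keep off the taller round bottle, which has the same cap.

Things in the scene. Friction and masses are not known exactly. Their poses are not given: they have to be found in the camera images.
- cap_top (a point): Centre of the square bottle's cap top, 173 mm above the bench. Black ribbed cap, 44 mm across, 30 mm tall; 16 mm of free neck (32 mm across) below it, then a shoulder sloping 20 mm down to a white body 90 mm square, 95 mm tall. It stands in a plywood holder (124 mm square, 42 mm tall) screwed to the bench: cannot turn or slide. z up; x along the grey rib on the cap, turning with it.
- cap (a joint): Turn of the square bottle's cap, rad: 0 locked (the start), grows anticlockwise seen from above, end stop 1.45. Unless the cap is 5 mm or more down, a tooth stops it at about 0.1. Pressed, it passes below the tooth and is clear of it at about 0.9; let up there, it cannot turn back. Turning takes 0.05 to 0.15 N m.
- cap_press (a joint): How far the square bottle's cap is pressed down, m: 0 up, 0.008 fully down on its stop. A spring pushes it back up with 6 N at the top and 11 N at the bottom.
- round_bottle: The bottle to keep off: slimmer, taller, round, white, body 70 mm across and 125 mm tall, the same kind of cap with its top 203 mm above the bench, in a plywood holder 104 mm square, 42 mm tall, screwed to the bench. Origin: centre of the holder's underside, on the bench and the bottle's axis; z up.
There are look-alikes about, which are no part of the job. Leave any pink look-alike of the part that bears cap_top alone.

How it is judged (in metres and radians):
On the way:
1. the square bottle's cap is pressed down while still locked (value of joint cap_press above 0.004 m and value of joint cap below 0.5 rad), for 0.02 s.
At the end, for the whole second after the job is handed in: The square bottle's cap is turned more than 1.05 rad (60 degrees) anticlockwise, past its ratchet, and has sprung back up to within 2 mm of its top position (value of joint cap above 1.05 rad and value of joint cap_press below 0.002 m); the robot touches nothing.
It fails at once if the robot pushes on the round bottle or its cap with more than 3 N (contact force between any of the fingers, the arm and round_bottle above 3 N).
It also fails if it takes over 32 s, if anything falls off the work surface, if the arm or the gripper's body presses on something with over 40 N, if the wrist force passes 120 N, or if a joint passes its speed limit or range.

## Robot

A 7-joint arm with a two-finger parallel gripper is mounted at the origin on the work surface. World frame = base frame: x ahead of the robot, y to its left, z up, the work surface at z = 0. Lengths are in m, angles in degrees, forces in N, time in s.
With the tool pointing down it reaches from about 0.425 to 0.875 m from the base axis. Payload 4.7 kg.
Tool frame: the origin (TCP) lies on the mounting face of the last link; the fingertips stand 182 mm ahead of it and the grasp point (between the pads) lies 164 mm ahead of it; z points along the fingers, y is the line along which they close (so a half turn about z gives the same grasp; the last joint's range is limited). The gripper opens to 87 mm and grips with 3 to 60 N. Pads are 19 mm wide; open, the fingers measure 117 mm over their backs; the gripper's body (75 mm by 190 mm) begins 51 mm behind the grasp point.
Start: joints at [68.646, 18.392, -4.016, 83.108, 1.295, 78.541, -3.26], TCP at [0.245, -0.602, 0.405] pointing down, gripper open.
Joint ranges: [-163.93, 163.93], [-17.29, 119.83], [-79.2, 71.16], [3.27, 140.29], [-89.18, 269.18], [5.43, 117.66], [-154.24, 154.24]. Speed limits (degrees/s): [147.25, 147.25, 180, 180, 180, 180, 180].

## Interface

Orientations are given as [roll, pitch, yaw] about the fixed x, y, z axes, in that order (R = Rz(yaw) Ry(pitch) Rx(roll)).
In Python, from cell import env gives the robot as it stands.
- The arm moves only by the tool servo_tool, never from a script. Its argument "plan" is a list of rows, each an object with "xyz": the shift along the tool's x, y, z in cm, a list of three; "twist": the turn, a rotation vector about the tool's x, y, z in degrees, a list of three; "jaw": the closure, from 0 (fully open) to 1 (shut). In form: [{"xyz": [x, y, z], "twist": [wx, wy, wz], "jaw": jaw}, ...]. A call has 1 to 10 rows; each row is the pose to reach, as a shift and turn from the pose commanded when the call began, along the tool's axes at that moment; what a row does not reach only later rows make up. A row lasts 1/12 s, in which the tool goes at most 41.7 mm and 7.16 degrees, less where a joint would pass 70% of its speed; a pose out of reach is approached as far as the arm can. A call with a gripper value outside its range is refused whole. The fingers move at their own pace and stop on an object; "newtons" is the grip in N (left out, the last holds). Time passes only in rows, so rows that repeat a pose let the fingers close. It gives the time, the measured TCP pose, the force, the opening and the grip force at its end, in the units of the state.
- env.get_obs(): the state, without advancing time (a new reading comes with each control period).
- env.read_camera(name): name is "side" or "top"; returns a dict with "img" (400x640x3 uint8, red, green, blue), "camera_matrix" (3x3 intrinsics, pixels), "R" (3x3) and "t" (3): a world point X has camera coordinates R X + t. Camera axes: x right, y down, z forward; pixel columns grow to the right and rows downward; lengths in m; the calibration is good to about 2 mm. A picture is of the moment at which its call begins. There is no depth.
- env.sign_off(): hands the job in; it is judged then, once.
The state is a dict: "time_s": time; "qpos": joint angles; "joint_velocities": joint speeds; "effort": joint torques, N m; "tool_pos": TCP position; "tool_rot": TCP orientation; "force": force on the tool from outside, world axes, zero at the start; "wrist_torque": the same for the moment, N m; "grip_width": finger opening in m; "grasp_force": force on a finger pad.
Only numpy, scipy, OpenCV 4.12 (cv2) and the standard library are available. Lean on these libraries where they do the work, as an engineer would, in place of code of your own. Each camera call takes 0.05 s, during which the arm holds its last target. There are 200 camera calls.

## Working session

There is one attempt and no reset: what is moved stays moved. The work goes in short steps, Python scripts to look and compute and a tool call to move; the robot and the scene stay as the last step left them, time stands still between calls to the robot, and variables do not carry over. Pictures are saved under pics/ and viewed, at most 10 in all, crops included, and the job is handed in when it is done.

Besides the shell and the picture viewer there is one more tool, called after "Request:" in YAML: its name, and indented under it one key for each argument. servo_tool: Moves the arm, as the interface text tells. Its arguments: {"type":"object","properties":{"plan":{"type":"array","items":{"type":"object","properties":{"xyz":{"type":"array","items":{"type":"number"}},"twist":{"type":"array","items":{"type":"number"}},"jaw":{"type":"number"}}}},"newtons":{"type":"number"}},"required":["plan"]}

```bash
mkdir -p pics; python3 - <<'E'
from cell import env
import cv2,json
import numpy as np
o=env.get_obs();print(o['time_s'],o['tool_pos'],o['tool_rot'],o['grip_width'],o['force'])
for n in('side','top'):
    c=env.read_camera(n);cv2.imwrite(f'pics/{n}0.png',c['img'][:,:,::-1])
    np.savez(f'{n}.npz',K=c['camera_matrix'],R=c['R'],t=c['t'],img=c['img']);print(n,-np.array(c['R']).T@c['t'])
E
```

```text
0.0 [ 0.24509896 -0.60179368  0.40366068] [-1.79890740e+02  5.40184637e-03  2.21637454e+01] 0.08729729398955238 [0.07056148 0.06288219 0.19741484]
side [0.46305433 0.62193465 0.78346529]
top [0.40379122 0.02987912 0.96324962]
```

View pics/side0.png

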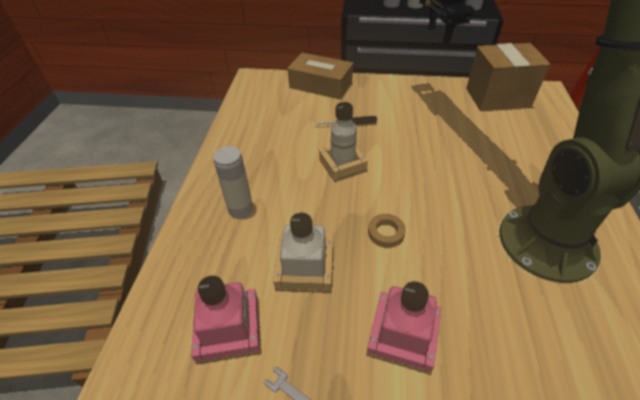

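View pics/top0.png

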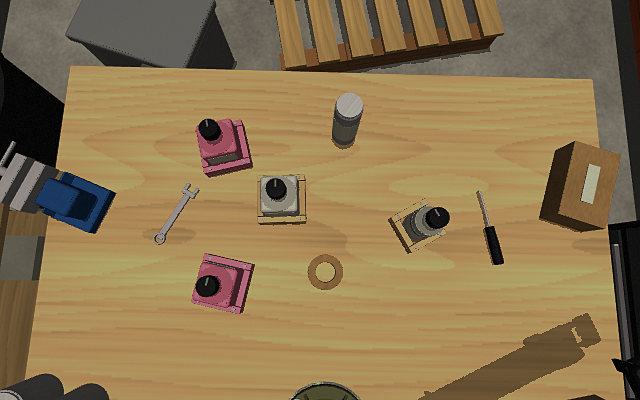

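The side view shows a white square bottle with its cap at (301,225), two pink look-alikes at (211,290) and (414,296), and the round white bottle at (344,112). In the top view the square bottle's cap is at (276,188), the pink ones are at (208,130) and (207,287), and the round one is at (437,217). The white square one in plywood fits the description. I'll confirm it in a crop and measure.

```bash
cat > h.py <<'E'
import numpy as np,cv2
def ray(c,u,v,z):
    C=-c['R'].T@c['t'];d=c['R'].T@np.linalg.inv(c['K'])@[u,v,1];return C+d*(z-C[2])/d[2]
def proj(c,X):
    p=c['K']@(c['R']@np.array(X)+c['t']);return p[:2]/p[2]
def blob(img,u,v,r=22,th=75):
    m=(img[v-r:v+r,u-r:u+r].max(2)<th).astype(np.uint8)
    n,l,s,ce=cv2.connectedComponentsWithStats(m);i=1+s[1:,4].argmax()
    return s[i]+np.array([u-r,v-r,0,0,0]),ce[i]+[u-r,v-r]
E
python3 - <<'E'
from h import *
t=np.load('top.npz');s=np.load('side.npz')
for n,c,pts in(('top',t,[(276,188),(437,217)]),('side',s,[(301,225),(344,112)])):
    for (u,v),h in zip(pts,(.173,.203)):
        b,ce=blob(c['img'],u,v);print(n,b,ce.round(1),ray(c,*ce,h-.008 if n=='top' else h-.015).round(4))
a=cv2.resize(t['img'][160:230,246:316],None,fx=6,fy=6,interpolation=2)
b=cv2.resize(s['img'][200:270,266:336],None,fx=5,fy=6,interpolation=2)
cv2.imwrite('pics/crop.png',np.hstack([a,b])[:,:,::-1])
E
```

```text
top [265 178  22  22 353] [275.7 188.7] [0.5693 0.1267 0.165 ]
top [423 207  27  22 418] [436.8 217.6] [ 0.5089 -0.2237  0.195 ]
side [291 214  21  23 378] [301.2 225.6] [0.5698 0.1269 0.158 ]
side [336 103  30  21 322] [347.8 113.8] [ 0.4987 -0.2189  0.188 ]
```

View pics/crop.png

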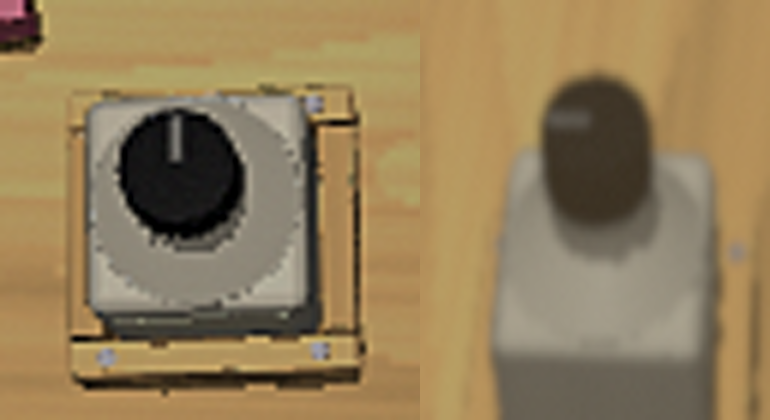

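The crop confirms a white square body in a plywood holder, with a black cap and its grey rib pointing to image-up (about +x). The cap centre is about (0.5695, 0.127). I'll keep the current yaw for the approach and lift slightly so the hand stays well above the round bottle.

Request:
servo_tool:
  plan:
    - {"xyz": [1, -1, -1.5], "jaw": 0}
    - {"xyz": [3, -3, -3.5], "jaw": 0}
    - {"xyz": [5.5, -5.3, -5.5], "jaw": 0}
    - {"xyz": [8, -7.7, -6.5], "jaw": 0}
    - {"xyz": [10.5, -10, -7], "jaw": 0}
    - {"xyz": [13, -12.5, -7], "jaw": 0}
    - {"xyz": [15.5, -15, -7], "jaw": 0}
    - {"xyz": [18, -17.3, -7], "jaw": 0}
    - {"xyz": [20.5, -19.7, -7], "jaw": 0}
    - {"xyz": [23, -22, -7], "jaw": 0}
  newtons: 50

```text
validation failed for argument at $.pl...
```

Request:
servo_tool:
  plan:
    - {"xyz": [2.5, -2.4, 0], "jaw": 0}
    - {"xyz": [5, -4.8, 0], "jaw": 0}
    - {"xyz": [7.5, -7.2, 0], "jaw": 0}
    - {"xyz": [10, -9.6, 0], "jaw": 0}
    - {"xyz": [12.5, -12, 0], "jaw": 0}
    - {"xyz": [15, -14.4, 0], "jaw": 0}
    - {"xyz": [17.5, -16.8, 0], "jaw": 0}
    - {"xyz": [20, -19.2, 0], "jaw": 0}
    - {"xyz": [22.5, -21.6, 0], "jaw": 0}
    - {"xyz": [24, -23, 0], "jaw": 0}

```text
validation failed for argument at $.pl...
```

Every row probably needs the twist field too.

Request:
servo_tool:
  plan:
    - {"xyz": [1, -1, -1.5], "twist": [0, 0, 0], "jaw": 0}
    - {"xyz": [3, -3, -3.5], "twist": [0, 0, 0], "jaw": 0}
    - {"xyz": [5.5, -5.3, -5.5], "twist": [0, 0, 0], "jaw": 0}
    - {"xyz": [8, -7.7, -6.5], "twist": [0, 0, 0], "jaw": 0}
    - {"xyz": [10.5, -10, -7], "twist": [0, 0, 0], "jaw": 0}
    - {"xyz": [13, -12.5, -7], "twist": [0, 0, 0], "jaw": 0}
    - {"xyz": [15.5, -15, -7], "twist": [0, 0, 0], "jaw": 0}
    - {"xyz": [18, -17.3, -7], "twist": [0, 0, 0], "jaw": 0}
    - {"xyz": [20.5, -19.7, -7], "twist": [0, 0, 0], "jaw": 0}
    - {"xyz": [23, -22, -7], "twist": [0, 0, 0], "jaw": 0}
  newtons: 50

```text
time_s: 0.93
tool_pos: [0.3755, -0.3096, 0.4745]
tool_rot: [-180.0, 0.0, 22.2]
force: [1.1, -0.4, -0.2]
grip_width: 0.0869
grasp_force: 0.0
```

Request:
servo_tool:
  plan:
    - {"xyz": [2.5, -2.4, 0], "twist": [0, 0, 0], "jaw": 0}
    - {"xyz": [5, -4.8, 0], "twist": [0, 0, 0], "jaw": 0}
    - {"xyz": [7.5, -7.2, 0], "twist": [0, 0, 0], "jaw": 0}
    - {"xyz": [10, -9.6, 0], "twist": [0, 0, 0], "jaw": 0}
    - {"xyz": [12.5, -12, 0], "twist": [0, 0, 0], "jaw": 0}
    - {"xyz": [15, -14.4, 0], "twist": [0, 0, 0], "jaw": 0}
    - {"xyz": [17.5, -16.8, 0], "twist": [0, 0, 0], "jaw": 0}
    - {"xyz": [20, -19.2, 0], "twist": [0, 0, 0], "jaw": 0}
    - {"xyz": [22.5, -21.6, 0], "twist": [0, 0, 0], "jaw": 0}
    - {"xyz": [24, -23, 0], "twist": [0, 0, 0], "jaw": 0}

```text
time_s: 1.77
tool_pos: [0.5112, -0.0037, 0.4746]
tool_rot: [-179.9, -0.0, 22.4]
force: [-0.4, 0.5, 0.4]
grip_width: 0.0869
grasp_force: 0.0
```

```bash
python3 - <<'E'
from cell import env
from scipy.spatial.transform import Rotation as R
o=env.get_obs();r=R.from_euler('xyz',o['tool_rot'],degrees=True)
print(o['qpos'],o['tool_pos'],o['tool_rot'],r.inv().apply([.5695,.127,.322]-o['tool_pos'])*100)
E
```

```text
[ 35.35168284   1.53514737 -38.28082089  95.04148259   0.87221673
  83.73211913 -70.5984371 ] [ 0.51115172 -0.00373158  0.47464364] [-1.79928161e+02 -4.87087571e-02  2.24155535e+01] [10.36605654 -9.84128158 15.28553363]
```

Request:
servo_tool:
  plan:
    - {"xyz": [2, -2, 0], "twist": [0, 0, 0], "jaw": 0}
    - {"xyz": [4.2, -4, 0], "twist": [0, 0, 0], "jaw": 0}
    - {"xyz": [6.4, -6, 0.5], "twist": [0, 0, 0], "jaw": 0}
    - {"xyz": [8.4, -8, 1.5], "twist": [0, 0, 0], "jaw": 0}
    - {"xyz": [9.6, -9.2, 3], "twist": [0, 0, 0], "jaw": 0}
    - {"xyz": [10.4, -9.8, 4.5], "twist": [0, 0, 0], "jaw": 0}
    - {"xyz": [10.4, -9.8, 6], "twist": [0, 0, 0], "jaw": 0}
    - {"xyz": [10.4, -9.8, 7], "twist": [0, 0, 0], "jaw": 0}
    - {"xyz": [10.4, -9.8, 7], "twist": [0, 0, 0], "jaw": 0}

```text
time_s: 2.52
tool_pos: [0.5694, 0.1215, 0.4019]
tool_rot: [-179.9, 0.3, 22.2]
force: [0.2, -0.5, -0.1]
grip_width: 0.087
grasp_force: 0.0
```

```bash
python3 - <<'E'
from cell import env
from scipy.spatial.transform import Rotation as R
import cv2,numpy as np
o=env.get_obs();r=R.from_euler('xyz',o['tool_rot'],degrees=True)
print(o['qpos'],o['tool_pos'],o['tool_rot'],r.inv().apply([.5695,.127,.322]-o['tool_pos'])*100)
a=cv2.resize(env.read_camera('side')['img'][110:290,200:400],None,fx=3,fy=3)
cv2.imwrite('pics/side1.png',a[:,:,::-1])
E
```

```text
[ 22.75015611  14.79255927 -43.99619865  92.00274569  10.4086184
  77.72582067 -90.40715327] [0.56937709 0.12146439 0.40190646] [-179.94371748    0.27970633   22.16167675] [ 0.25920388 -0.50018088  7.98997103]
```

View pics/side1.png

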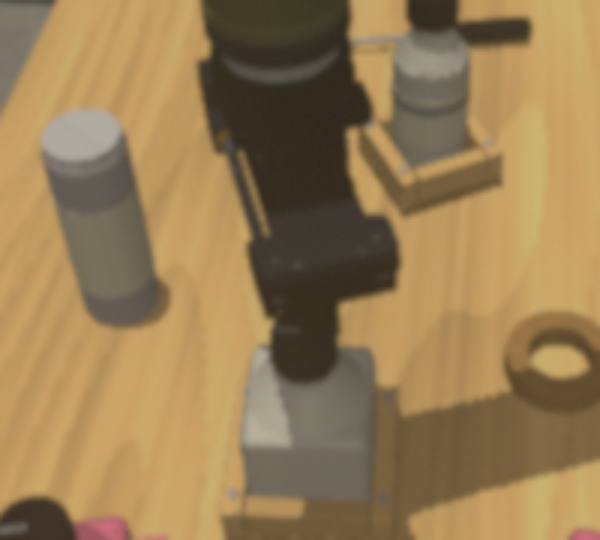

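The gripper is above the white square bottle's cap (crop about (305,340)), clear of everything else. I'll correct the offset and settle.

Request:
servo_tool:
  plan:
    - {"xyz": [0.2, -0.4, 0.5], "twist": [0, 0, 0], "jaw": 0}
    - {"xyz": [0.2, -0.4, 1.5], "twist": [0, 0, 0], "jaw": 0}
    - {"xyz": [0.2, -0.4, 2], "twist": [0, 0, 0], "jaw": 0}
    - {"xyz": [0.2, -0.4, 2], "twist": [0, 0, 0], "jaw": 0}
    - {"xyz": [0.2, -0.4, 2], "twist": [0, 0, 0], "jaw": 0}

```text
time_s: 2.98
tool_pos: [0.5703, 0.1262, 0.3845]
tool_rot: [180.0, 0.0, 22.1]
force: [-1.3, -1.0, -0.1]
grip_width: 0.0871
grasp_force: 0.0
```

```bash
cat > st.py <<'E'
from cell import env
from scipy.spatial.transform import Rotation as R
o=env.get_obs();r=R.from_euler('xyz',o['tool_rot'],degrees=True)
print(o['qpos'].round(1),o['tool_pos'],o['tool_rot'],r.inv().apply([.5695,.127,.322]-o['tool_pos'])*100,o['wrist_torque'])
E
python3 st.py
```

```text
[ 22.2  15.6 -44.   93.2  11.1  75.7 -91.4] [0.5702992  0.12623625 0.38445535] [1.79993198e+02 3.71613846e-02 2.21457197e+01] [-0.04118258 -0.10160915  6.24555119] [-0.00958128 -0.04412767 -0.04133415]
```

Aligned to about 1 mm. Now I'll descend, then close on the cap.

Request:
servo_tool:
  plan:
    - {"xyz": [0, -0.1, 1], "twist": [0, 0, 0], "jaw": 0}
    - {"xyz": [0, -0.1, 2.2], "twist": [0, 0, 0], "jaw": 0}
    - {"xyz": [0, -0.1, 3.5], "twist": [0, 0, 0], "jaw": 0}
    - {"xyz": [0, -0.1, 4.7], "twist": [0, 0, 0], "jaw": 0}
    - {"xyz": [0, -0.1, 5.6], "twist": [0, 0, 0], "jaw": 0}
    - {"xyz": [0, -0.1, 6.1], "twist": [0, 0, 0], "jaw": 0}
    - {"xyz": [0, -0.1, 6.2], "twist": [0, 0, 0], "jaw": 0}
    - {"xyz": [0, -0.1, 6.2], "twist": [0, 0, 0], "jaw": 0}
    - {"xyz": [0, -0.1, 6.2], "twist": [0, 0, 0], "jaw": 0}

```text
time_s: 3.73
tool_pos: [0.5703, 0.1276, 0.3232]
tool_rot: [180.0, -0.0, 22.2]
force: [-0.2, 0.0, -0.0]
grip_width: 0.0871
grasp_force: 0.0
```

Request:
servo_tool:
  plan:
    - {"xyz": [0, 0, 0], "twist": [0, 0, 0], "jaw": 0.2}
    - {"xyz": [0, 0, 0], "twist": [0, 0, 0], "jaw": 0.4}
    - {"xyz": [0, 0, 0], "twist": [0, 0, 0], "jaw": 0.5}
    - {"xyz": [0, 0, 0], "twist": [0, 0, 0], "jaw": 0.7}
    - {"xyz": [0, 0, 0], "twist": [0, 0, 0], "jaw": 1}
    - {"xyz": [0, 0, 0], "twist": [0, 0, 0], "jaw": 1}
    - {"xyz": [0, 0, 0], "twist": [0, 0, 0], "jaw": 1}
    - {"xyz": [0, 0, 0], "twist": [0, 0, 0], "jaw": 1}
  newtons: 50

```text
time_s: 4.4
tool_pos: [0.5704, 0.1264, 0.3227]
tool_rot: [179.9, -0.0, 22.1]
force: [0.2, -0.5, 1.2]
grip_width: 0.043
grasp_force: 50.0
```

```bash
python3 st.py
```

```text
[ 21.2  18.5 -43.2  97.6  13.5  69.3 -93.2] [0.5704091  0.12642619 0.32273826] [ 1.79880197e+02 -2.38924463e-03  2.21249838e+01] [-0.0626079  -0.08754901  0.07364026] [-0.21633218 -0.07894997 -0.00955913]
```

Request:
servo_tool:
  plan:
    - {"xyz": [0, 0, 0.2], "twist": [0, 0, 0], "jaw": 1}
    - {"xyz": [0, 0, 0.4], "twist": [0, 0, 0], "jaw": 1}
    - {"xyz": [0, 0, 0.6], "twist": [0, 0, 0], "jaw": 1}
    - {"xyz": [0, 0, 0.8], "twist": [0, 0, 0], "jaw": 1}
    - {"xyz": [0, 0, 0.9], "twist": [0, 0, 0], "jaw": 1}
    - {"xyz": [0, 0, 0.9], "twist": [0, 0, 0], "jaw": 1}
    - {"xyz": [0, 0, 0.9], "twist": [0, 0, 0], "jaw": 1}
    - {"xyz": [0, 0, 0.9], "twist": [0, 0, 0], "jaw": 1}

```text
time_s: 5.07
tool_pos: [0.5704, 0.1265, 0.3153]
tool_rot: [179.9, -0.0, 22.1]
force: [-2.4, -3.7, 9.8]
grip_width: 0.0427
grasp_force: 50.0
```

Pressed 7.4 mm with a spring-like 10 N and no slip. Now I'll turn anticlockwise (negative about tool z) while holding it down.

Request:
servo_tool:
  plan:
    - {"xyz": [0, 0, 0.1], "twist": [0, 0, -3], "jaw": 1}
    - {"xyz": [0, 0, 0.1], "twist": [0, 0, -7], "jaw": 1}
    - {"xyz": [0, 0, 0.1], "twist": [0, 0, -12], "jaw": 1}
    - {"xyz": [0, 0, 0.1], "twist": [0, 0, -17], "jaw": 1}
    - {"xyz": [0, 0, 0.1], "twist": [0, 0, -22], "jaw": 1}
    - {"xyz": [0, 0, 0.1], "twist": [0, 0, -27], "jaw": 1}
    - {"xyz": [0, 0, 0.1], "twist": [0, 0, -32], "jaw": 1}
    - {"xyz": [0, 0, 0.1], "twist": [0, 0, -37], "jaw": 1}
    - {"xyz": [0, 0, 0.1], "twist": [0, 0, -40], "jaw": 1}
    - {"xyz": [0, 0, 0.1], "twist": [0, 0, -40], "jaw": 1}

```text
time_s: 5.9
tool_pos: [0.5704, 0.1267, 0.3146]
tool_rot: [179.9, 0.1, 62.2]
force: [-3.0, -4.2, 12.0]
grip_width: 0.0429
grasp_force: 50.0
```

```bash
python3 st.py
```

```text
[ 26.2  20.9 -49.9  97.9  17.1  69.2 -55.7] [0.5703574  0.1266909  0.31460971] [1.79905419e+02 9.05104263e-02 6.22323822e+01] [-0.01376189 -0.0890473  -0.73915582] [-0.9276789   0.81234575  0.03280831]
```

Request:
servo_tool:
  plan:
    - {"xyz": [0, 0, 0], "twist": [0, 0, -3], "jaw": 1}
    - {"xyz": [0, 0, 0], "twist": [0, 0, -7], "jaw": 1}
    - {"xyz": [0, 0, 0], "twist": [0, 0, -12], "jaw": 1}
    - {"xyz": [0, 0, 0], "twist": [0, 0, -17], "jaw": 1}
    - {"xyz": [0, 0, 0], "twist": [0, 0, -22], "jaw": 1}
    - {"xyz": [0, 0, 0], "twist": [0, 0, -27], "jaw": 1}
    - {"xyz": [0, 0, 0], "twist": [0, 0, -32], "jaw": 1}
    - {"xyz": [0, 0, 0], "twist": [0, 0, -37], "jaw": 1}
    - {"xyz": [0, 0, 0], "twist": [0, 0, -41], "jaw": 1}
    - {"xyz": [0, 0, 0], "twist": [0, 0, -41], "jaw": 1}

```text
time_s: 6.73
tool_pos: [0.5702, 0.1268, 0.3146]
tool_rot: [-180.0, 0.1, 103.3]
force: [-4.9, -3.7, 12.6]
grip_width: 0.0431
grasp_force: 50.0
```

```bash
python3 st.py
```

```text
[ 31.7  23.7 -57.6  97.8  21.3  70.4 -17.8] [0.5702293  0.12677404 0.31458136] [-1.79969848e+02  1.31831247e-01  1.03273397e+02] [ 0.03702968 -0.06618439 -0.74191633] [-1.0443526   0.88204994  0.00192924]
```

Turned 81° (1.42 rad), just short of the stop. I'll let it rise, open, then lift away.

Request:
servo_tool:
  plan:
    - {"xyz": [0, 0, -0.25], "twist": [0, 0, 0], "jaw": 1}
    - {"xyz": [0, 0, -0.5], "twist": [0, 0, 0], "jaw": 1}
    - {"xyz": [0, 0, -0.75], "twist": [0, 0, 0], "jaw": 1}
    - {"xyz": [0, 0, -0.95], "twist": [0, 0, 0], "jaw": 1}
    - {"xyz": [0, 0, -0.95], "twist": [0, 0, 0], "jaw": 1}
    - {"xyz": [0, 0, -0.95], "twist": [0, 0, 0], "jaw": 0.3}
    - {"xyz": [0, 0, -0.95], "twist": [0, 0, 0], "jaw": 0}
    - {"xyz": [0, 0, -0.95], "twist": [0, 0, 0], "jaw": 0}
    - {"xyz": [0, 0, -0.95], "twist": [0, 0, 0], "jaw": 0}
    - {"xyz": [0, 0, -0.95], "twist": [0, 0, 0], "jaw": 0}

```text
time_s: 7.57
tool_pos: [0.5698, 0.1279, 0.322]
tool_rot: [-180.0, -0.0, 103.2]
force: [0.6, 1.1, -0.1]
grip_width: 0.0684
grasp_force: 0.0
```

Request:
servo_tool:
  plan:
    - {"xyz": [0, 0, -0.5], "twist": [0, 0, 0], "jaw": 0}
    - {"xyz": [0, 0, -1.5], "twist": [0, 0, 0], "jaw": 0}
    - {"xyz": [0, 0, -3], "twist": [0, 0, 0], "jaw": 0}
    - {"xyz": [0, 0, -5], "twist": [0, 0, 0], "jaw": 0}
    - {"xyz": [0, 0, -7], "twist": [0, 0, 0], "jaw": 0}
    - {"xyz": [0, 0, -9], "twist": [0, 0, 0], "jaw": 0}
    - {"xyz": [0, 0, -11], "twist": [0, 0, 0], "jaw": 0}
    - {"xyz": [0, 0, -12], "twist": [0, 0, 0], "jaw": 0}
    - {"xyz": [0, 0, -12], "twist": [0, 0, 0], "jaw": 0}
    - {"xyz": [0, 0, -12], "twist": [0, 0, 0], "jaw": 0}

```text
time_s: 8.4
tool_pos: [0.57, 0.1276, 0.4425]
tool_rot: [180.0, 0.0, 103.2]
force: [-0.3, 0.0, 0.1]
grip_width: 0.0868
grasp_force: 0.0
```

```bash
python3 - <<'E'
from cell import env
import cv2,numpy as np
a=cv2.resize(env.read_camera('side')['img'][150:300,240:360],None,fx=3,fy=4)
b=cv2.resize(env.read_camera('top')['img'][140:240,230:330],None,fx=4,fy=6)
cv2.imwrite('pics/end.png',np.hstack([a,b])[:,:,::-1])
E
```

```text
(no output)
```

View pics/end.png

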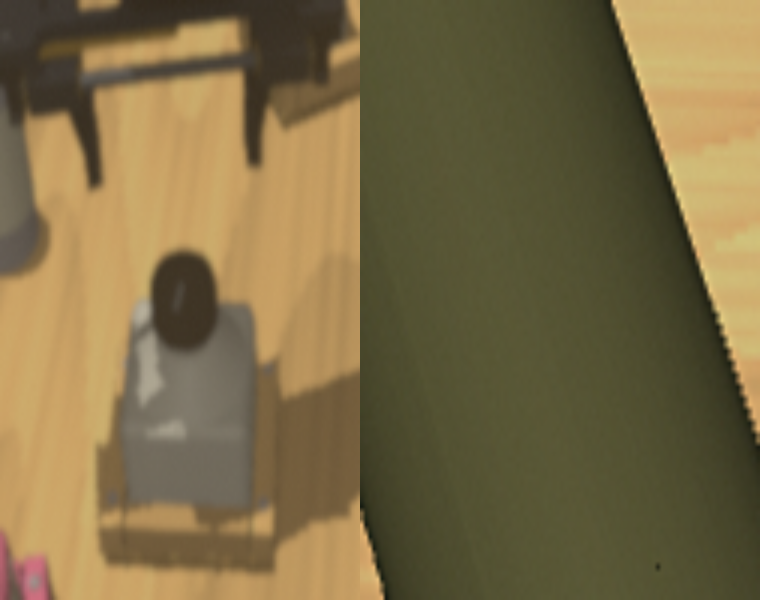

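The side crop shows the cap up and free, with its rib at crop (180,295). It now points towards the camera (+y), where before it pointed to image-left (+x), so it has made about a quarter turn anticlockwise. The gripper is well clear.

```bash
python3 -c "
from cell import env
print(env.sign_off())"
```

```text
the job is handed in; nothing more can be done
None
```

The square bottle's cap was pressed about 8 mm, turned about 81° (1.42 rad) anticlockwise and let spring back up; the gripper is clear, the round bottle was not approached, and the job was handed in at about 8.5 s, with no verdict returned.

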